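# Change gear on the bench spindle drive

### The arm

A 6-joint arm with a two-finger parallel gripper is mounted at the origin on a cart in front of the work surface, level with it; the furniture and walls round the work are solid. World frame = base frame: x ahead of the robot, y to its left, z up, the work surface at z = 0. Lengths are in mm, angles in rad, forces in N, time in s.
With the tool pointing down it reaches from about 300 to 750 mm from the base axis. Payload 8.5 kg.
Tool frame: the origin (TCP) lies on the mounting face of the last link; the fingertips stand 173 mm ahead of it and the grasp point (between the pads) lies 155 mm ahead of it; z points along the fingers, y is the line along which they close (so a half turn about z gives the same grasp; the last joint's range is limited). The gripper opens to 85 mm and grips with 20 to 120 N. Pads are 22 mm wide; open, the fingers measure 114 mm over their backs; the gripper's body (76 mm by 85 mm) begins 54 mm behind the grasp point. The pads swing forward as they close: fully open they stand 13 mm farther back than shut.
Start: joints at [1.108, 0.381, 1.297, -0, 1.464, -0.215], TCP at [134.892, 533.185, 404.722] pointing down, gripper open.
Joint ranges: [-3.11, 3.11], [-0.89, 2.33], [0.22, 2.48], [-1.42, 4.56], [0.17, 2.85], [-2.88, 2.88]. Speed limits (rad/s): [2.39, 2.39, 3.14, 3.14, 3.14, 3.14].

### API

Orientations are given as a unit quaternion [x, y, z, w].
In Python, from workcell import env, imaging, workorder gives the robot as it stands.
- The arm moves only by the shell command python3 -m crank 'ROWS' [OPENING] [FORCE]. ROWS is JSON, one flat list of numbers, 6 for each row, row after row: the shift along the world's x, y, z in units of 25 mm (1.0 is 25 mm), then the turn, a rotation vector about the world's x, y, z in units of 8 degrees (1.0 is 8 degrees). In form: [tx, ty, tz, ax, ay, az, tx, ty, tz, ax, ay, az, ...]. A call has 1 to 8 rows; each row shifts and turns the commanded pose from where the row before left it; what a row does not reach is not made up. A row lasts 1/10 s, in which the tool goes at most 50 mm and 8.59 degrees, less where a joint would pass 70% of its speed; a pose out of reach is approached as far as the arm can. A call is refused whole if a number of a shift passes 1 or a number of a turn 1, either way. A call with a gripper value outside its range is refused whole. OPENING is the opening in per cent of the stroke, from 0 (shut) to 100 (fully open), set as the call begins (- or left out, the last holds). The fingers move at their own pace and stop on an object; FORCE is the grip in N (left out, the last holds). Time passes only in rows, so rows that do not move let the fingers close. It gives the time, the measured TCP pose, the force, the opening and the grip force at its end, in the units of the state.
- env.read_state(): the state, without advancing time (a new reading comes with each control period).
- imaging.capture(name): name is "scene" or "side" or "wrist"; returns a dict with "frame" (400x640x3 uint8, red, green, blue), "depth" (400x640 float32, mm along the optical axis (not along the pixel's ray), 0 where there is no reading), "K" (3x3 intrinsics, pixels), "extrinsics" (4x4, takes a point from camera to world coordinates). Camera axes: x right, y down, z forward; pixel columns grow to the right and rows downward; lengths in mm; the calibration is good to about 2 mm. A picture is of the moment at which its call begins.
- workorder.sign_off(): hands the job in; it is judged then, once.
The state is a dict: "time_s": time; "qpos": joint angles; "joint_velocities": joint speeds; "joint_efforts": joint torques, N m; "eef_pos": TCP position; "eef_rot": TCP orientation; "wrist_force": force on the tool from outside, world axes, zero at the start; "ft_torque": the same for the moment, N m; "width": opening from 0.0 (shut) to 1.0 (fully open); "grip_force": force on a finger pad.
Only numpy, scipy, OpenCV 4.12 (cv2) and the standard library are available. Lean on these libraries where they do the work, as an engineer would, in place of code of your own. Each camera call takes 0.05 s, during which the arm holds its last target. There are 200 camera calls.

### The job

The bench spindle drive has been left in the gear marked by the red dot. Change it to the gear marked by the green dot: with the fingertips, push the lever's black knob out of its slot, across through the cross slot of the H-shaped gate, and fully home to the end of the slot with the green dot. Push gently without gripping the knob, do not run the lever into the yellow or blue gear on the way, leave the things standing around the drive where they are, and finish with the hand clear of the lever.

Things in the scene. Friction and masses are not known exactly. Their poses are not given: they have to be found in the camera images.
- drive: Fixed bench gearbox: grey housing 140 x 136 x 100 mm on a dark base plate, blue motor on its -y side (to 188 mm out, 125 mm high), small chuck with a black torch head on its +y side (to 165 mm out, 90 mm high). Origin on the bench under the gate's middle; x points along the slots away from the operator, y to the operator's left, z up. Place and yaw (to 0.35 rad) vary.
- gate_center (a point): Middle of the top face of the steel gate plate (100 mm along drive x, 84 along y), 118 mm above the bench, in the middle of the cross slot. The H: two slots along drive x, 14 mm wide, centred 17 mm left (+y) and right (-y), joined halfway by a cross slot along y, 17 mm wide, corners rounded. Beside the lever nothing of the drive is higher than 125 mm.
- knob (a point): Centre of the black ball knob (34 mm) on the lever, a 10 mm steel stem tilting both ways about a pivot 30 mm above the bench under the gate's middle. The knob is 170 mm from the pivot, about 195 mm above the bench. Fully in a slot it stands 42 mm to the far or near side of the middle, and in a column 34 mm left or right; in the cross slot it has about 5 mm of play along x.
- stem_at_gate (a point): Point of the lever's centre line at the gate plate (85 mm from the pivot); shows where the stem stands in the gate. At the end of a slot it is 18 mm from the middle of that slot's dot, seen from above.
- selector_lever (a joint): Lean of the lever along the slots, rad: 0 = in line with the cross slot, +0.25 = at the far end of a slot (away from the operator, drive +x), -0.25 = at the near end (drive -x). No spring or detent: friction (about 2.5 N at the knob) keeps it where it is left.
- selector_cross (a joint): Lean of the lever along the cross slot, rad: -0.20 = left column (drive +y), +0.20 = right column (drive -y). The same friction, no spring.
- dot_green: Green enamel dot, 16 mm wide, 1.6 mm thick, on the gate plate at the end of the wanted gear's slot; origin at the middle of its underside. It lies at the near or the far end of the right-hand (-y) slot, 39.5 mm along x and 18 mm along y from the gate's middle.
- dot_blue: Blue dot, same size, at the other end of the right-hand slot: a wrong gear.
- dot_red: Red dot, same size, at the near end of the left-hand slot: the gear engaged at the start.
- dot_yellow: Yellow dot, same size, at the far end of the left-hand slot: a wrong gear.
- torch_head_a: Loose short black torch head (a tube, 34 mm wide, 34 mm high) standing in front of the drive; origin under its middle. Leave alone.
- torch_head_b: Loose black torch head (41 mm wide, 50 mm high) standing in front of the drive; origin under its middle. Leave alone.
- red_screwdriver: Loose red-handled screwdriver, 107 x 17 x 16 mm, lying in front of the drive; origin under its middle. Leave alone.
- red_bottle: Loose red squeeze bottle with a white nozzle, 29 x 43 x 118 mm, standing in front of the motor; origin under its middle. Leave alone.

How it is judged:
By the outcome, as a careful person would: the job done as asked, in the order asked, and still so for the second after the job is handed in, with the robot touching nothing.
It also fails if it takes over 45 s, if anything falls off the work surface, if the arm or the gripper's body presses on something with over 40 N, if the wrist force passes 120 N, or if a joint passes its speed limit or range.

## Working session

There is one attempt and no reset: what is moved stays moved. The work goes in short steps, Python scripts to look and compute and a shell command to move; the robot and the scene stay as the last step left them, time stands still between calls to the robot, and variables do not carry over. Pictures are saved under pics/ and viewed, at most 10 in all, crops included, and the job is handed in when it is done.

```bash
mkdir -p pics; cat > h.py <<'E'
from workcell import env, imaging, workorder
import numpy as np, cv2
def cap(n):
    c=imaging.capture(n); np.savez(f'pics/{n}.npz',**c); return c
def world(c,u,v,d=None):
    K=np.array(c['K']);T=np.array(c['extrinsics']); d=c['depth'][int(v),int(u)] if d is None else d
    p=np.array([(u-K[0,2])/K[0,0]*d,(v-K[1,2])/K[1,1]*d,d,1]); return (T@p)[:3]
def cloud(c):
    K=np.array(c['K']);T=np.array(c['extrinsics']);d=c['depth'].astype(float)
    v,u=np.mgrid[:d.shape[0],:d.shape[1]]
    P=np.stack([(u-K[0,2])/K[0,0]*d,(v-K[1,2])/K[1,1]*d,d],-1)
    return P@T[:3,:3].T+T[:3,3]
E
python3 - <<'E'
from h import *
for n in ['scene','side']:
    c=cap(n); cv2.imwrite(f'pics/{n}1.png',c['frame'][...,::-1]); print(n,np.round(c['extrinsics'],2).tolist(),c['K'][0][0])
    P=cloud(c); hsv=cv2.cvtColor(c['frame'],cv2.COLOR_RGB2HSV)
    ok=(c['depth']>0)&(P[...,2]>110)&(P[...,2]<130)
    for k,(a,b) in dict(red=(0,8),yellow=(22,35),green=(40,85),blue=(95,125)).items():
        m=ok&(hsv[...,0]>=a)&(hsv[...,0]<=b)&(hsv[...,1]>130)&(hsv[...,2]>50)
        print(k,m.sum(),np.median(P[m],0) if m.any() else'',np.argwhere(m).mean(0) if m.any() else'')
print(env.read_state())
E
```

```text
scene [[-0.71, -0.53, 0.46, 63.48], [-0.7, 0.54, -0.46, 411.15], [0.0, -0.65, -0.76, 821.05], [0.0, 0.0, 0.0, 1.0]] 482.75182723583
red 110 [ 430.13516908 -746.70254922  120.09581853] [109.79090909 448.79090909]
yellow 50 [602.23584677  85.17142331 120.72213591] [155.12 280.56]
green 48 [530.02050981  39.60341777 121.1758578 ] [201.83333333 266.16666667]
blue 649 [578.22828025 -42.99456597 124.30910266] [166.15562404 298.89522342]
side [[0.83, -0.38, 0.42, 66.75], [-0.56, -0.58, 0.59, -579.02], [0.02, -0.72, -0.69, 823.16], [0.0, 0.0, 0.0, 1.0]] 499.21359043596624
red 23 [521.70534342  77.307002   121.35377473] [174.43478261 318.39130435]
yellow 45 [605.98938453  82.14427657 120.79884445] [238.17777778 473.66666667]
green 43 [531.0081853   37.66223107 121.1814297 ] [227.65116279 428.76744186]
blue 586 [579.30105739 -48.98604976 124.65795194] [198.2559727  378.87372014]
{'time_s': 0.1, 'qpos': array([ 1.10769681e+00,  3.81160106e-01,  1.29819072e+00, -9.09684016e-06,
        1.46359257e+00, -2.15317361e-01]), 'joint_velocities': array([ 7.42170175e-04, -1.26653591e-04, -3.81722178e-03,  4.08283940e-04,
        2.79318387e-04, -6.19579365e-05]), 'joint_efforts': array([ 4.84269694e-03, -4.49214399e+01, -2.31660873e+01, -9.20823481e-05,
        3.60869417e-03, -1.23840061e-05]), 'eef_pos': array([134.88425915, 533.16321474, 404.15451271]), 'eef_rot': array([ 1.23573874e-01,  9.92335146e-01, -6.38393611e-04, -2.20459746e-04]), 'wrist_force': array([ 0.127604  , -0.17593856, -0.00900189]), 'ft_torque': array([ 0.00421219, -0.01589531,  0.03129204]), 'grip_force': 0.0, 'width': 0.9948305313180721}
```

View pics/scene1.png

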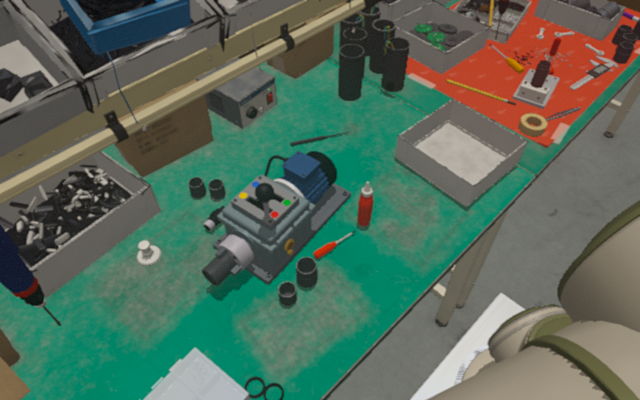

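View pics/side1.png

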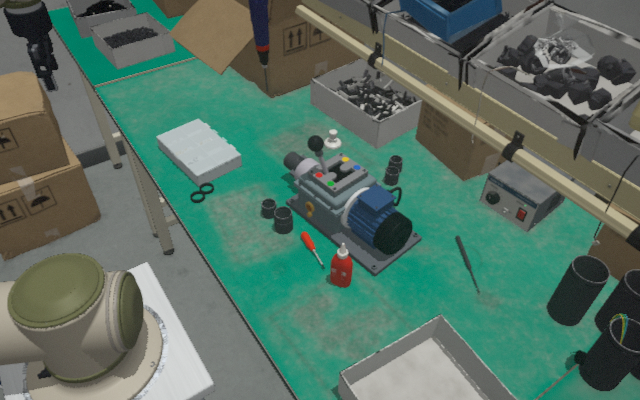

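The scene picture shows the drive in the middle, with yellow at (243,196), red at (276,214), green at (286,202) and blue at (257,185). The knob is near (265,192) there and at (316,143) in the side picture. Green is at the near right, so the route is far to the middle, across to the right, then back to near.

```bash
python3 - <<'E'
from h import *
from scipy.optimize import least_squares
A=[]
for n in ['scene','side']:
    c=dict(np.load(f'pics/{n}.npz')); P=cloud(c); ok=(c['depth']>0)
    m=ok&(abs(P[...,0]-567)<90)&(abs(P[...,1]-61)<90)&(P[...,2]>170)&(P[...,2]<225)
    Q=P[m]; r=least_squares(lambda s:np.linalg.norm(Q-s,axis=1)-17,Q.mean(0)-[0,0,8],loss='soft_l1',f_scale=2)
    print(n,m.sum(),r.x,np.abs(r.fun).mean()); 
    A.append(P[ok])
A=np.vstack(A)
# obstacles above 190 mm, 50mm grid
s=A[(A[:,2]>190)&(A[:,0]>50)&(A[:,0]<800)&(abs(A[:,1]-200)<500)]
g={}
for x,y,z in s:
    k=(int(x//50*50),int(y//50*50)); a=g.get(k,[0,0,999]); g[k]=[a[0]+1,max(a[1],int(z)),min(a[2],int(z))]
print({k:v for k,v in sorted(g.items()) if v[0]>8})
yaw=np.arctan2(84-39,604.1-530.5)-np.arctan2(36,79);print(yaw)
E
```

```text
scene 291 [524.42304056  90.45109767 194.31011961] 0.8808381026877724
side 242 [522.46772903  93.43728705 193.79967691] 1.6188787590940394
{(50, -100): [95, 196, 190], (50, -50): [1200, 215, 190], (50, 0): [337, 215, 190], (50, 200): [2743, 670, 599], (50, 250): [4945, 660, 587], (50, 300): [1889, 623, 575], (50, 350): [19, 478, 465], (50, 400): [12, 468, 461], (50, 500): [69, 422, 364], (100, 350): [11, 474, 468], (100, 400): [26, 471, 460], (100, 450): [1207, 436, 245], (100, 500): [838, 435, 299], (100, 550): [44, 406, 245], (150, 500): [340, 427, 319], (150, 550): [92, 323, 246], (500, 50): [381, 212, 190], (500, 100): [94, 209, 190], (550, 400): [852, 354, 209], (550, 450): [1096, 351, 190], (550, 500): [35, 201, 190], (550, 550): [152, 210, 190], (550, 600): [180, 212, 190], (550, 650): [186, 216, 190], (600, 400): [561, 350, 191], (600, 450): [148, 263, 190], (600, 500): [57, 219, 196], (600, 550): [220, 234, 202], (600, 600): [239, 238, 204], (600, 650): [222, 244, 208], (650, 500): [356, 304, 190], (650, 600): [43, 243, 234], (650, 650): [54, 244, 236], (700, 500): [547, 299, 190], (750, -300): [2764, 399, 242], (750, -250): [2685, 385, 242], (750, -200): [2910, 381, 237], (750, -150): [2852, 385, 229], (750, -100): [2996, 391, 242], (750, -50): [3263, 395, 243], (750, 0): [4032, 445, 242], (750, 50): [4421, 434, 242], (750, 100): [4264, 434, 244], (750, 150): [3941, 445, 240], (750, 200): [3734, 394, 238], (750, 250): [3208, 381, 242], (750, 300): [3211, 381, 242], (750, 350): [2183, 380, 243], (750, 400): [525, 326, 243], (750, 450): [244, 309, 245], (750, 500): [415, 289, 190]}
0.12118842513646849
```

```bash
python3 -m crank '[0.3,-0.4,0,0,0,0.12, 0.6,-0.82,0,0,0,0.12, 0.6,-0.82,0,0,0,0.12, 0.6,-0.82,0,0,0,0.12, 0.6,-0.82,0,0,0,0.12, 0.6,-0.82,0,0,0,0.12, 0.6,-0.82,0,0,0,0.12, 0.6,-0.82,0,0,0,0.12]' 0 20
python3 -m crank '[0.6,-0.82,0,0,0,0.12, 0.6,-0.82,0,0,0,0.12, 0.6,-0.82,0,0,0,0.12, 0.6,-0.82,0,0,0,0.12, 0.6,-0.82,0,0,0,0.12, 0.6,-0.82,0,0,0,0.12, 0.6,-0.82,0,0,0,0.12, 0.6,-0.82,0,0,0,0.12]'
python3 -m crank '[0.6,-0.82,0,0,0,0.12, 0.6,-0.82,0,0,0,0.12, 0.6,-0.82,0,0,0,0.12, 0.6,-0.82,0,0,0,0.12, 0.6,-0.82,0,0,0,0.12, 0.6,-0.82,0,0,0,0.12, 0.3,-0.4,0,0,0,0, 0,0,0,0,0,0]'
python3 - <<'E'
from h import *
c=cap('wrist'); cv2.imwrite('pics/wrist1.png',c['frame'][...,::-1])
P=cloud(c); s=env.read_state(); print(s['eef_pos'],s['eef_rot'],s['wrist_force'])
hsv=cv2.cvtColor(c['frame'],cv2.COLOR_RGB2HSV)
ok=(c['depth']>0)&(P[...,2]>110)&(P[...,2]<130)&(abs(P[...,0]-567)<80)&(abs(P[...,1]-61)<60)
for k,(a,b) in dict(red=(0,8),yellow=(22,35),green=(40,85),blue=(95,125)).items():
    m=ok&(hsv[...,0]>=a)&(hsv[...,0]<=b)&(hsv[...,1]>130)&(hsv[...,2]>50)
    if m.any(): q=P[m]; print(k,m.sum(),(q.min(0)+q.max(0))/2,np.median(q,0))
E
```

```text
time_s: 0.9
eef_pos: [247.8, 378.8, 404.5]
eef_rot: [0.056, 0.998, -0.0, -0.0]
wrist_force: [0.2, 0.5, -0.2]
width: -0.002
grip_force: 0.0
time_s: 1.7
eef_pos: [367.8, 214.7, 404.5]
eef_rot: [-0.01, 1.0, -0.0, -0.0]
wrist_force: [-0.1, 1.0, 0.4]
width: -0.001
grip_force: 0.0
time_s: 2.5
eef_pos: [465.4, 81.9, 404.3]
eef_rot: [-0.059, 0.998, 0.0, -0.0]
wrist_force: [-0.2, -0.0, -0.2]
width: 0.002
grip_force: 0.0
[464.81264187  82.70926179 404.41933391] [-5.97489429e-02  9.98213311e-01  1.82248099e-04 -4.64772449e-04] [-0.77341419 -0.68521357  0.93871019]
red 3 [516.4278885   72.74577655 119.41194213] [516.45545771  72.74472747 119.35569052]
green 156 [527.1672173   39.5380798  119.70803074] [527.42081038  39.76478093 119.68836213]
```

View pics/wrist1.png

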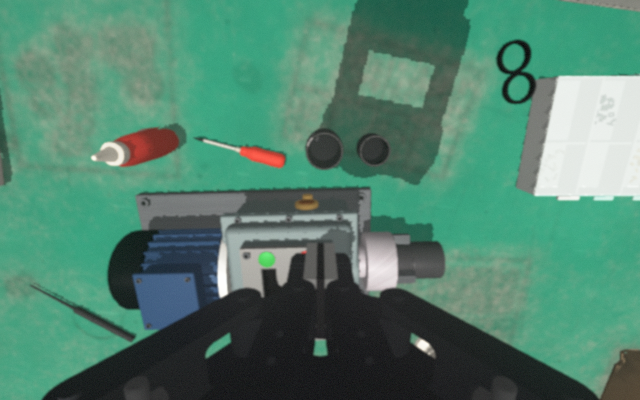

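The wrist view shows the green dot clear at (266,259) and the shut fingers at about (320,262), in front of the left column. Next I descend and push away from the operator.

```bash
python3 -m crank '[0,0,-0.5,0,0,0, 0,0,-0.8,0,0,0, 0,0,-0.5,0,0,0, 0,0,-0.25,0,0,0, 0.3,0.04,0,0,0,0, 0.3,0.04,0,0,0,0, 0.2,0.02,0,0,0,0]'
python3 -m crank '[0.16,0.02,0,0,0,0, 0.16,0.02,0,0,0,0, 0.16,0.02,0,0,0,0, 0.16,0.02,0,0,0,0, 0.16,0.02,0,0,0,0, 0.16,0.02,0,0,0,0, 0.16,0.02,0,0,0,0, 0,0,0,0,0,0]'
cat > k.py <<'E'
from h import *
from scipy.optimize import least_squares
import sys
C=np.array([566.5,61.5]);y=0.12;R=np.array([[np.cos(y),np.sin(y)],[-np.sin(y),np.cos(y)]])
s=env.read_state(); t=s['eef_pos']; print('tool uv',R@(t[:2]-C),t,s['wrist_force'],s['time_s'])
g=np.array([float(a) for a in sys.argv[1:3]])  # knob uv guess
gw=np.r_[C+R.T@g,195]
for n in ['scene','side']:
    c=cap(n); P=cloud(c); f=c['frame'].astype(int)
    m=(c['depth']>0)&(np.linalg.norm(P-gw,axis=2)<30)&(P[...,2]>182)&(P[...,2]<218)
    # knob is black; fit sphere robustly
    m&=(f.max(-1)<90)
    Q=P[m]; r=least_squares(lambda s:np.linalg.norm(Q-s,axis=1)-17,gw,loss='cauchy',f_scale=1)
    print(n,m.sum(),'knob uv',R@(r.x[:2]-C),r.x[2],np.median(abs(r.fun)))
    K=np.array(c['K']);T=np.linalg.inv(c['extrinsics']);p=K@(T@np.r_[gw,1])[:3];u,v=(p[:2]/p[2]).astype(int)
    cv2.imwrite(f'pics/k_{n}.png',cv2.resize(c['frame'][v-40:v+40,u-50:u+50,::-1],None,fx=4,fy=4,interpolation=2))
a=np.hstack([cv2.imread(f'pics/k_{n}.png') for n in ['scene','side']]); cv2.imwrite(f'pics/{sys.argv[3]}.png',a)
E
python3 k.py -15 34 k1
```

```text
time_s: 3.25
eef_pos: [485.8, 85.5, 354.1]
eef_rot: [-0.06, 0.998, -0.0, 0.001]
wrist_force: [0.8, 0.3, 0.6]
width: 0.003
grip_force: 0.0
time_s: 4.05
eef_pos: [513.3, 88.7, 353.4]
eef_rot: [-0.06, 0.998, 0.0, 0.0]
wrist_force: [-3.9, 1.6, 1.7]
width: 0.0
grip_force: 1.3
tool uv [-49.55835344  33.41141149] [513.29828491  88.73839799 353.39897884] [-3.87622541  1.5598873   1.72542582] 4.05
scene 39 knob uv [-22.83283177  34.11767223] 197.0106732288294 0.548492483962967
side 79 knob uv [-24.41889603  38.45921411] 197.9585579795818 0.9597837780710989
```

View pics/k1.png

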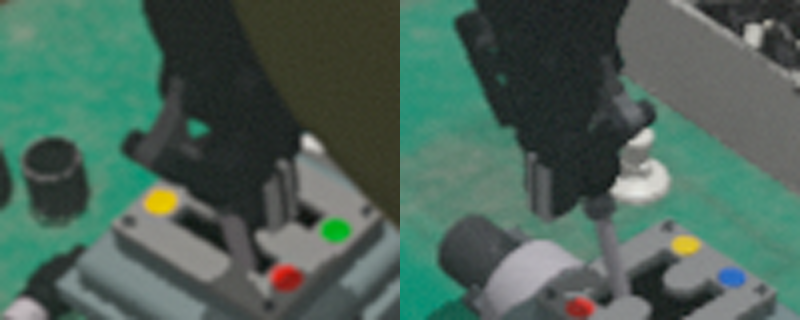

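The crops show the fingers behind the knob and the stem about midway between the red end and the cross slot. I'll keep pushing, about 21 mm more.

```bash
python3 -m crank '[0.16,0.02,0,0,0,0, 0.16,0.02,0,0,0,0, 0.16,0.02,0,0,0,0, 0.16,0.02,0,0,0,0, 0.16,0.02,0,0,0,0, 0.04,0.01,0,0,0,0, 0,0,0,0,0,0]'
python3 k.py -2 34 k2
```

```text
time_s: 4.85
eef_pos: [534.1, 91.4, 353.4]
eef_rot: [-0.06, 0.998, -0.0, 0.0]
wrist_force: [-2.5, -0.0, 0.7]
width: -0.001
grip_force: 1.0
tool uv [-28.5847307  33.5741703] [534.10159448  91.41078501 353.39976262] [-2.49866582 -0.02329037  0.65250437] 4.85
scene 56 knob uv [-4.52845408 34.25356975] 199.10917859244435 1.138617192876394
side 93 knob uv [-3.30725109 38.929635  ] 199.11282723002867 1.2937611224533487
```

View pics/k2.png

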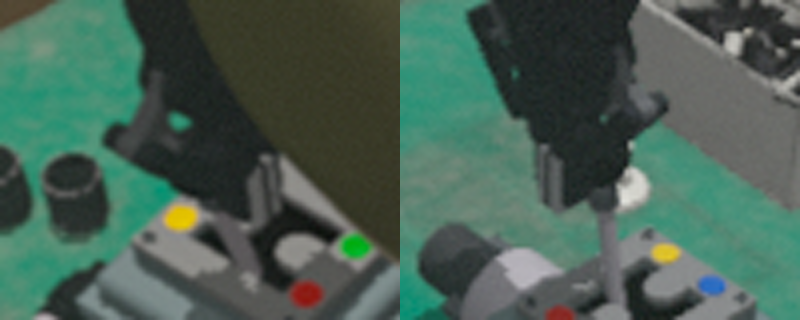

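```bash
python3 -m crank '[-0.4,-0.05,0,0,0,0, -0.6,-0.07,0,0,0,0, -0.05,0.5,0,0,0,0, -0.1,0.9,0,0,0,0, -0.1,0.8,0,0,0,0, 0,0,0,0,0,0]'
python3 k.py -2 34 k3
```

```text
time_s: 5.55
eef_pos: [502.2, 145.5, 353.6]
eef_rot: [-0.062, 0.998, 0.0, 0.0]
wrist_force: [-0.3, -0.1, -0.4]
width: -0.003
grip_force: 0.0
tool uv [-53.82761457  91.12178651] [502.15108921 145.522674   353.60728039] [-0.32509979 -0.05488752 -0.43096475] 5.55
scene 0 knob uv [-2. 34.] 195.0 nan
side 197 knob uv [-2.6487288  39.44583198] 198.5110812150682 0.6430852691386661
  return _methods._mean(a, axis=axis, dtype=dtype,
  ret = ret.dtype.type(ret / rcount)
```

View pics/k3.png

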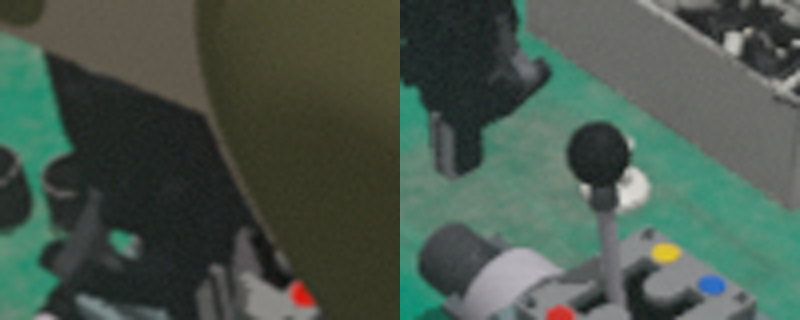

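The side crop shows the stem upright fore and aft, in the cross slot. I'll move the fingers to the knob's left side and push right.

```bash
python3 -m crank '[0.5,0.06,0,0,0,0, 0.8,0.1,0,0,0,0, 0.77,0.09,0,0,0,0, 0,0,0,0,0,0, 0.06,-0.45,0,0,0,0, 0.05,-0.4,0,0,0,0, 0,0,0,0,0,0]'
python3 -m crank '[0.02,-0.18,0,0,0,0, 0.02,-0.18,0,0,0,0, 0.02,-0.18,0,0,0,0, 0.02,-0.18,0,0,0,0, 0.02,-0.18,0,0,0,0, 0.02,-0.18,0,0,0,0, 0.02,-0.18,0,0,0,0, 0,0,0,0,0,0]'
python3 k.py -2 4 k4
```

```text
time_s: 6.35
eef_pos: [556.9, 126.8, 353.7]
eef_rot: [-0.059, 0.998, -0.0, 0.0]
wrist_force: [0.1, 0.6, -1.2]
width: -0.001
grip_force: 0.0
time_s: 7.15
eef_pos: [560.7, 96.3, 353.3]
eef_rot: [-0.06, 0.998, -0.0, -0.0]
wrist_force: [-0.0, 0.3, 0.2]
width: -0.0
grip_force: 0.0
tool uv [-1.55652346 35.20359685] [560.74036978  96.26410011 353.3044627 ] [-0.01216753  0.2700829   0.24247286] 7.15
scene 7 knob uv [-23.74748005  42.17094532] 194.59793411535836 0.6491404726614824
side 244 knob uv [-2.13202718  7.77400551] 201.56153853210793 1.165403982634989
```

```bash
python3 -m crank '[0.02,-0.18,0,0,0,0, 0.02,-0.18,0,0,0,0, 0.02,-0.18,0,0,0,0, 0.02,-0.18,0,0,0,0, 0.02,-0.18,0,0,0,0, 0.02,-0.18,0,0,0,0, 0.02,-0.18,0,0,0,0, 0.02,-0.12,0,0,0,0]'
python3 -m crank '[0,0,0,0,0,0]'
python3 k.py -2 -30 k5
```

```text
time_s: 8.05
eef_pos: [564.7, 62.0, 353.1]
eef_rot: [-0.06, 0.998, 0.0, -0.0]
wrist_force: [1.1, 2.4, -2.4]
width: -0.0
grip_force: 1.2
time_s: 8.15
eef_pos: [564.7, 61.9, 353.2]
eef_rot: [-0.06, 0.998, -0.0, -0.0]
wrist_force: [-0.7, 0.6, 0.0]
width: 0.006
grip_force: 0.1
tool uv [-1.71378166  0.64064964] [564.72184918  61.93088191 353.17494523] [-0.6707103   0.56504014  0.04599867] 8.15
scene 11 knob uv [ 3.93115431 -2.07233949] 193.4862773295883 0.29592018110799856
side 266 knob uv [ -1.38592904 -26.70585631] 199.03688701182432 0.9551697676874529
```

View pics/k5.png

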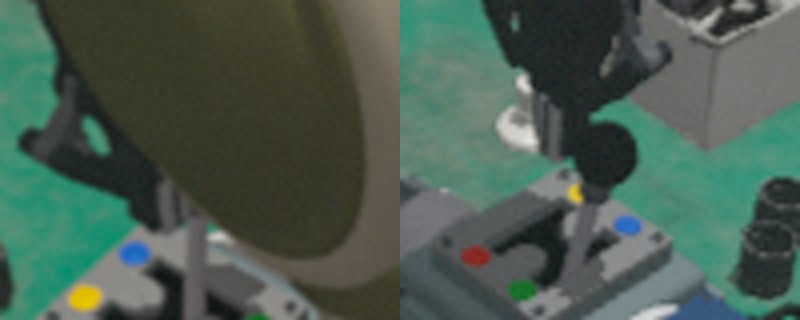

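The side crop shows the knob leaning right with the stem nearly in the right column, about 3–4 mm short. A little more, then I'll go around its left to the far side.

```bash
python3 -m crank '[0.01,-0.08,0,0,0,0, 0.01,-0.07,0,0,0,0, 0,0,0,0,0,0]'
python3 k.py -2 -32 k6
python3 -m crank '[-0.05,0.4,0,0,0,0, -0.05,0.4,0,0,0,0, 0.5,0.06,0,0,0,0, 0.8,0.1,0,0,0,0, 0.7,0.08,0,0,0,0, 0,0,0,0,0,0]'
```

```text
time_s: 8.55
eef_pos: [565.0, 58.8, 353.2]
eef_rot: [-0.06, 0.998, 0.0, -0.0]
wrist_force: [-0.4, 3.6, -2.0]
width: 0.003
grip_force: 1.6
tool uv [-1.77016028 -2.52329927] [565.04463931  58.7829369  353.23468616] [-0.37816915  3.60416823 -1.97022561] 8.55
scene 13 knob uv [-28.78899541  -5.7427943 ] 195.31185840568887 0.6376329138990577
side 266 knob uv [ -1.14029385 -29.28143962] 198.42588485917784 0.9058538868232446
time_s: 9.25
eef_pos: [613.7, 85.5, 353.2]
eef_rot: [-0.061, 0.998, -0.0, 0.0]
wrist_force: [-0.4, 0.2, -0.5]
width: 0.001
grip_force: 0.0
```

```bash
python3 -m crank '[0.06,-0.5,0,0,0,0, 0.1,-0.8,0,0,0,0, 0.09,-0.75,0,0,0,0, 0,0,0,0,0,0, -0.35,-0.04,0,0,0,0, -0.3,-0.04,0,0,0,0, 0,0,0,0,0,0]'
python3 -m crank '[-0.16,-0.02,0,0,0,0, -0.16,-0.02,0,0,0,0, -0.16,-0.02,0,0,0,0, -0.16,-0.02,0,0,0,0, -0.16,-0.02,0,0,0,0, -0.16,-0.02,0,0,0,0, 0,0,0,0,0,0]'
python3 k.py -18 -34 k7
```

```text
time_s: 9.95
eef_pos: [601.4, 32.0, 353.9]
eef_rot: [-0.061, 0.998, 0.0, -0.0]
wrist_force: [-0.6, -1.0, 0.1]
width: -0.002
grip_force: 0.0
time_s: 10.65
eef_pos: [578.2, 28.3, 353.5]
eef_rot: [-0.06, 0.998, -0.0, -0.0]
wrist_force: [0.9, 0.4, 1.2]
width: 0.003
grip_force: 0.9
tool uv [  7.66545479 -34.32931293] [578.21996754  28.33521017 353.5255606 ] [0.87999891 0.39903636 1.20026932] 10.65
scene 216 knob uv [-17.38029723 -33.54529879] 196.87576160565712 1.309423760945121
side 320 knob uv [-18.98840571 -30.55189121] 197.60115780378575 1.1693815157972818
```

View pics/k7.png

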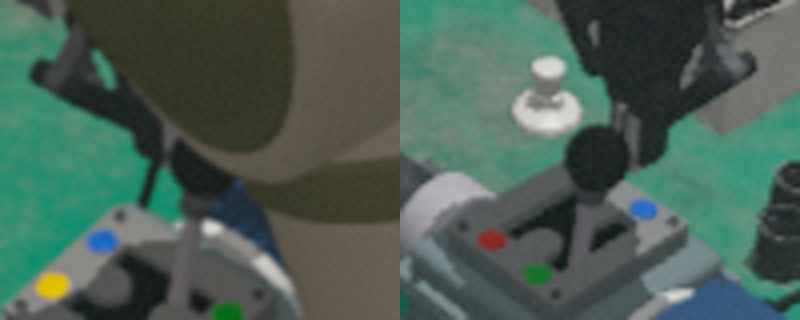

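Both crops show the knob in the near half of the right-hand slot, heading for green. Now I push until it meets the slot's end.

```bash
python3 -m crank '[-0.16,-0.02,0,0,0,0, -0.16,-0.02,0,0,0,0, -0.16,-0.02,0,0,0,0, -0.16,-0.02,0,0,0,0, -0.16,-0.02,0,0,0,0, 0,0,0,0,0,0]'
python3 -m crank '[-0.06,-0.01,0,0,0,0, 0,0,0,0,0,0]'
python3 k.py -40 -34 k8
```

```text
time_s: 11.35
eef_pos: [558.2, 25.9, 353.5]
eef_rot: [-0.06, 0.998, 0.0, -0.0]
wrist_force: [1.7, 0.4, -1.4]
width: -0.006
grip_force: 0.8
time_s: 11.55
eef_pos: [557.1, 25.7, 353.5]
eef_rot: [-0.06, 0.998, 0.0, -0.0]
wrist_force: [2.2, 0.2, -0.6]
width: 0.002
grip_force: 1.1
tool uv [-13.65632305 -34.42810516] [557.06334901  25.68465131 353.48849535] [ 2.24136691  0.24620414 -0.56602981] 11.55
scene 335 knob uv [-38.93728192 -33.41689018] 193.3162196466051 0.9873362268298251
side 317 knob uv [-40.29855729 -30.16981414] 193.97204680916622 1.3732610946111166
```

No end stop felt yet, so I'll go on in 1.5 mm steps while watching the force.

```bash
for i in 1; do python3 -m crank '[-0.06,-0.01,0,0,0,0, 0,0,0,0,0,0]' | grep -E 'pos|force'; python3 -m crank '[-0.05,-0.01,0,0,0,0, 0,0,0,0,0,0]'| grep -E 'pos|force'; done
```

```text
eef_pos: [555.6, 25.5, 353.4]
wrist_force: [2.6, -0.1, -0.9]
grip_force: 1.2
eef_pos: [554.3, 25.2, 353.4]
wrist_force: [1.8, 0.5, -2.3]
grip_force: 1.3
```

```bash
python3 -m crank '[-0.06,-0.01,0,0,0,0, 0,0,0,0,0,0]' | grep -E 'pos|force'; python3 -m crank '[-0.05,-0.01,0,0,0,0, 0,0,0,0,0,0]'| grep -E 'pos|force'; python3 k.py -44 -34 k9
```

```text
eef_pos: [553.0, 24.9, 353.5]
wrist_force: [4.5, 0.8, -2.8]
grip_force: 2.4
eef_pos: [551.9, 24.7, 353.4]
wrist_force: [7.1, 1.3, -4.5]
grip_force: 3.4
tool uv [-18.89012959 -34.7426599 ] [551.90483672  24.74580811 353.38941827] [ 7.06670729  1.26122385 -4.52720851] 12.45
scene 355 knob uv [-41.42625651 -33.34716407] 192.8504246803439 0.9734296696341822
side 312 knob uv [-42.9723633  -30.11445993] 193.44866900741118 0.9995007451724343
```

The force has risen from about 2.5 N to over 7 N with the knob barely moving, so the lever is home. Now I retreat away from the knob, lift and check.

```bash
python3 -m crank '[0.3,0.04,0,0,0,0, 0.6,0.07,0,0,0,0, 0.4,0.05,0,0,0,0, 0,0,0.5,0,0,0, 0,0,0.9,0,0,0, 0,0,0.9,0,0,0, -0.05,0.4,0.7,0,0,0, -0.1,0.8,0.3,0,0,0]'
python3 -m crank '[-0.1,0.9,0,0,0,0, -0.1,0.9,0,0,0,0, -0.1,0.9,0,0,0,0, -0.1,0.9,0,0,0,0, -0.1,0.8,0,0,0,0, -0.05,0.4,0,0,0,0, 0,0,0,0,0,0]'
python3 k.py -42 -34 k10
```

```text
time_s: 13.35
eef_pos: [580.6, 58.2, 437.7]
eef_rot: [-0.06, 0.998, -0.0, 0.001]
wrist_force: [-0.6, -0.9, 0.1]
width: -0.004
grip_force: 0.0
time_s: 14.05
eef_pos: [566.5, 179.5, 435.9]
eef_rot: [-0.061, 0.998, -0.0, -0.0]
wrist_force: [-0.3, -1.5, 0.1]
width: 0.003
grip_force: 0.0
tool uv [ 14.14143942 117.19834554] [566.50967054 179.54843249 435.90689478] [-0.34012795 -1.45899939  0.11241372] 14.05
scene 0 knob uv [-42. -34.] 195.0 nan
side 214 knob uv [-43.43124108 -29.92079148] 193.00989306566257 0.8308072793942962
  return _methods._mean(a, axis=axis, dtype=dtype,
  ret = ret.dtype.type(ret / rcount)
```

View pics/k10.png

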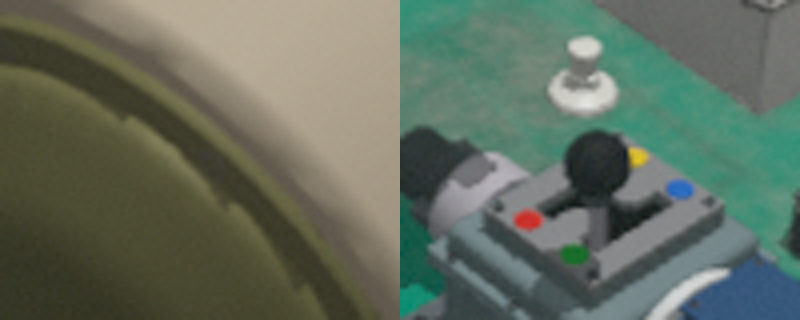

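The side crop shows the stem at the near end of the right-hand slot beside the green dot, and the hand clear.

```bash
python3 -c "from workcell import workorder; print(workorder.sign_off())"
```

```text
the job is handed in; nothing more can be done
None
```

I pushed the lever from the red gear through the cross slot and fully home in the green gear, never entering yellow or blue; the hand is clear and the job was handed in after about 14 s of robot time. I planned the moves clear of the loose items but did not check them again at the end.

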